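Hang the rinse basket and raise the drain stand

TASK

Hang the wire rinse basket by its handle on the hook of the telescopic drain stand and let go of it. Then take the stand's black grip so that its side button is squeezed in, pull the mast straight up past the first stop to the second (top) stop, and finish still holding it there with the button pressed, the basket hanging quietly from the hook. Keep the basket upright all the while and leave the dish boxes, the funnel and the tube rack where they are.

Things in the scene. Friction and masses are not known exactly. Their poses are not given: they have to be found in the camera images.
- basket: Loose steel wire basket, about 0.28 kg (varies) with three filter cups fixed inside: 110 x 80 mm (own x, y) and 45 mm high; a stiff upright handle rises from the middles of its two short sides (legs at x = +-55 mm). Origin at the centre of its underside, z up.
- basket_bar (a point): Middle of the basket's handle bar, 136 mm above the basket's underside; basket's axes. The bar is straight and level: 116 mm long (x), 10 mm thick (y), 12 mm high (z), 85 mm of open space below it down to the rim. To hang it, grip the bar about 30 mm to one side of its middle: the hook takes the middle from below.
- hook_seat (a point): Where the middle of the bar lies when the basket hangs (166 mm above the table with the mast down; basket's underside then at 30 mm). Moves with the mast. Axes: x level, across the hook arm (the hung bar lies along it, either way round), y along the arm towards the mast, z up. The V-shaped seat is 140 mm out from the mast axis along -y.
- hook_tip (a point): Centre of the hook's rounded upturned end, 23 mm beyond hook_seat (-y) and 14 mm above it; same axes. Hook and arm are 10 mm round bar; from the seat the arm rises 18 mm and runs level to the mast. The bar's underside passes over the tip from outside (moving to +y, the tip going between the handle's legs) and is lowered into the seat.
- grip (a point): Centre of the black grip block on the mast's top, 215 mm above the table with the mast down: 30 (x) x 52 (y) x 40 (z) mm, axes as hook_seat. Its +x face carries the release button, a grey plate 34 x 30 mm (y, z) standing 8 mm proud that goes in 6 mm: pinching from above across x presses it (38 mm wide released, 32 pressed). The hook arm is 42 mm lower.
- button (a joint): Release button: 0 out, 0.006 m fully in. Spring, 2.5 N to start and 5.5 N fully in; it springs out when let go. The mast is unlocked when the button is in by more than 3 mm (press it fully).
- mast (a joint): Extension of the mast, straight up: 0 down (locked), first stop at 0.050 m (it locks there if the button is out), second stop at 0.100 m, a hard end where it does NOT lock: let go, it sinks back to the first stop. The mast weighs 0.37 kg and carries the basket; about 1 N of friction.
- stand: The drain stand, fixed to the table: steel tray 160 x 250 mm with a 12 mm rim, reaching from 40 mm on the +y side of the mast axis to 210 mm on the -y side (under the hook), and an upright outer tube 36 mm across (black collar 44 mm), 142 mm high. Origin on the table at the mast axis; axes as hook_seat, z up.
- dish_a: Bystander: flat white dish box 80 x 80 x 20 mm, origin at the centre of its underside.
- dish_b: Bystander: another such dish box, same size and origin.
- funnel: Bystander: white filter funnel standing upright, 72 mm across, 105 mm high, origin at the centre of its underside.
- rack: Bystander: white tube rack block 200 x 100 x 50 mm, origin at the centre of its underside.
Not all that is in view belongs to the job. Leave any green or orange look-alike of the basket alone.

How it is judged:
On the way, in this order (a step that is already met when the one before it is completed fails the run):
1. the basket hangs by its handle on the hook, let go, the mast still down (distance between basket_bar and hook_seat below 0.02 m and angle between basket_bar's own z axis and vertical below 0.3 rad and contact force between the fingers and basket below 0.05 N and value of joint mast below 0.01 m), for 0.3 s.
2. the button is squeezed in by the fingers (value of joint button above 0.004 m and contact force between the fingers and mast above 1 N), for 0.1 s.
3. the mast is at its second stop with the basket on the hook (distance between basket_bar and hook_seat below 0.02 m and angle between basket_bar's own z axis and vertical below 0.3 rad and contact force between the fingers and basket below 0.05 N and value of joint mast above 0.094 m), for 0.2 s.
At the end, for the whole second after the job is handed in: Mast within 6 mm of its second stop, held there by the fingers with the button in over 4 mm; the basket hangs on the hook alone, bar within 20 mm of the seat, tilt under 0.30 rad, underside over 0.10 m up, under 0.06 m/s, not touched by the fingers (all of step 2 and all of step 3 and height (world z) of basket above 0.1 m and linear speed of basket below 0.06 m/s and contact force between basket and stand above 0.5 N); the arm keeps its last pose, push and grip.
It fails at once if the basket is tipped over (more than 0.8 rad) (angle between basket_bar's own z axis and vertical above 0.8 rad).
It fails at once if the first dish box is moved by more than 30 mm (distance of dish_a from where it was at the start of the episode above 0.03 m).
It fails at once if the second dish box is moved by more than 30 mm (distance of dish_b from where it was at the start of the episode above 0.03 m).
It fails at once if the funnel is moved by more than 30 mm (distance of funnel from where it was at the start of the episode above 0.03 m).
It fails at once if the tube rack is moved by more than 30 mm (distance of rack from where it was at the start of the episode above 0.03 m).
It also fails if it takes over 56 s, if anything falls off the work surface, if the arm or the gripper's body presses on something with over 40 N, if the wrist force passes 120 N, or if a joint passes its speed limit or range.

ROBOT

A 7-joint arm with a two-finger parallel gripper is mounted at the origin on the work surface. World frame = base frame: x ahead of the robot, y to its left, z up, the work surface at z = 0. Lengths are in m, angles in rad, forces in N, time in s.
With the tool pointing down it reaches from about 0.4 to 0.85 m from the base axis. Payload 10.4 kg.
Tool frame: the origin (TCP) lies at the very end of the fingers, on their centre line; the grasp point (between the pads) lies 19 mm behind it; y points along the fingers, x is the direction in which the jaws open and shut, and the axes are right-handed (so a half turn about y gives the same grasp; the last joint's range is limited). The gripper opens to 87 mm and grips with 3 to 60 N. Pads are 19 mm wide; open, the fingers measure 117 mm over their backs; the gripper's body (75 mm by 190 mm) begins 51 mm behind the grasp point.
Start: joints at [-1.19, 0.332, -0.065, 1.46, 0.022, 1.35, -0.088], TCP at [0.246, 0.575, 0.223] pointing down, gripper open.
Joint ranges: [-2.6, 2.6], [-0.5, 2.12], [-1.47, 1.34], [0.16, 2.42], [-1.27, 4.41], [0.06, 2.06], [-2.6, 2.6]. Speed limits (rad/s): [2.22, 2.22, 2.79, 2.79, 3.14, 3.14, 3.14].

INTERFACE

Orientations are given as a unit quaternion [x, y, z, w].
In Python, from bench import readout, vision, r gives the robot as it stands.
- The arm moves only by the tool arm_command, never from a script. Its argument "targets" is a list that holds one entry, the list of rows, each a list of 6 numbers: the shift along the tool's x, y, z in m, then the turn, a rotation vector about the tool's x, y, z in degrees. A call has 1 to 12 rows; each row shifts and turns the commanded pose from where the row before left it, along the tool's axes as they then stand; what a row does not reach is not made up. A row lasts 1/12 s, in which the tool goes at most 41.7 mm and 7.16 degrees, less where a joint would pass 70% of its speed; a pose out of reach is approached as far as the arm can. A call is refused whole if a number of a shift passes 0.0417 or a number of a turn 7.16, either way. A call with a gripper value outside its range is refused whole. "hand" is the opening, from 0 (shut) to 1 (fully open), set as the call begins (left out, the last holds). The fingers move at their own pace and stop on an object; "grip_force" is the grip in N (left out, the last holds). Time passes only in rows, so rows that do not move let the fingers close. It gives the time, the measured TCP pose, the force and the opening at its end, in the units of the state.
- readout.read_state(): the state, without advancing time (a new reading comes with each control period).
- vision.camera(name): name is "scene" or "side" or "wrist"; returns a dict with "pixels" (480x640x3 uint8, blue, green, red), "fovy" (degrees; the focal length in pixels is half the picture's height over the tangent of half this angle, whatever the lens; pixels are square), "cx", "cy" (the principal point, pixels), "R" (3x3) and "t" (3): a world point X has camera coordinates R X + t; the wrist camera has in their place "mount" (4x4, takes a point from camera to tool coordinates, whose origin is the TCP and whose axes are the tool frame's). Camera axes: x right, y down, z forward; pixel columns grow to the right and rows downward; lengths in m; the calibration is good to about 2 mm. A picture is of the moment at which its call begins: read the wrist's pose just before it. There is no depth.
- r.close_job(): hands the job in, once; it reports no verdict.
The state is a dict: "time": time; "joint_positions": joint angles; "joint_vel": joint speeds; "joint_torque": joint torques, N m; "ee_pos": TCP position; "eef_rot": TCP orientation; "ft_force": force on the tool from outside, world axes, zero at the start; "torque": the same for the moment, N m; "width": finger opening in m.
Only numpy, scipy, OpenCV 4.12 (cv2) and the standard library are available. Lean on these libraries where they do the work, as an engineer would, in place of code of your own. Each camera call takes 0.05 s, during which the arm holds its last target.

## Working session

There is one attempt and no reset: what is moved stays moved. The work goes in short steps, Python scripts to look and compute and a tool call to move; the robot and the scene stay as the last step left them, time stands still between calls to the robot, and variables do not carry over. Pictures are saved under pics/ and viewed, and the job is handed in when it is done.

Besides the shell and the picture viewer there is one more tool, called as name(argument=value, ...) on one line, values as JSON. arm_command: Moves the arm, as the interface text tells. Its arguments: {"type":"object","properties":{"targets":{"type":"array","items":{"type":"array","items":{"type":"array","items":{"type":"number"}}}},"hand":{"type":"number"},"grip_force":{"type":"number"}},"required":["targets"]}

```bash
ls; mkdir -p pics
cat > h.py <<'E'
import numpy as np, cv2
from bench import readout, vision, r
def snap(n,f):
    s=readout.read_state(); c=vision.camera(n); cv2.imwrite('pics/'+f,c['pixels']); return s,c
def K(c):
    f=240/np.tan(np.radians(c['fovy'])/2); return f,c['cx'],c['cy']
def ray(c,u,v):
    f,cx,cy=K(c); R=np.array(c['R']);t=np.array(c['t'])
    return -R.T@t, R.T@np.array([(u-cx)/f,(v-cy)/f,1])
def onz(c,u,v,z):
    o,d=ray(c,u,v); return o+d*(z-o[2])/d[2]
def proj(c,X):
    f,cx,cy=K(c); p=np.array(c['R'])@np.array(X)+np.array(c['t']); return np.array([f*p[0]/p[2]+cx,f*p[1]/p[2]+cy])
def tri(c1,p1,c2,p2):
    o1,d1=ray(c1,*p1);o2,d2=ray(c2,*p2)
    A=np.stack([d1,-d2],1); s=np.linalg.lstsq(A,o2-o1,rcond=None)[0]
    a=o1+d1*s[0];b=o2+d2*s[1]; return (a+b)/2,np.linalg.norm(a-b)
E
python3 - <<'E'
from h import *
for n in ['scene','side','wrist']:
    s,c=snap(n,n+'0.png'); print(n,{k:np.round(v,4).tolist() for k,v in c.items() if k!='pixels'})
print(s)
E
```

```text
pics
scene {'fovy': 46.3042, 'cx': 323.8743, 'cy': 239.2441, 'R': [[-0.8609, 0.5088, 0.008], [0.3764, 0.6473, -0.6628], [-0.3424, -0.5676, -0.7487]], 't': [0.4877, -0.0357, 1.5349]}
side {'fovy': 54.5328, 'cx': 323.8042, 'cy': 228.7257, 'R': [[0.7824, -0.6224, -0.0206], [-0.3303, -0.3867, -0.861], [0.528, 0.6805, -0.5081]], 't': [-0.5014, 0.2475, 1.0672]}
wrist {'fovy': 67.409, 'cx': 317.3614, 'cy': 237.0744, 'mount': [[1.0, -0.0003, -0.0005, 0.0002], [0.0003, -0.2996, 0.9541, -0.1619], [-0.0004, -0.9541, -0.2996, 0.0831], [0.0, 0.0, 0.0, 1.0]]}
{'time': 0.1, 'joint_positions': array([-1.18957652,  0.33280918, -0.06469954,  1.46085984,  0.02160585,
        1.34992386, -0.08851679]), 'joint_vel': array([-6.04811286e-04, -2.61514463e-03,  9.65639131e-05, -1.11291072e-03,
        4.42121759e-04,  1.46724004e-03, -1.39885841e-03]), 'joint_torque': array([ 1.09377408e-03, -6.24545503e+01,  2.44274869e-02, -3.90715992e+01,
       -6.13172539e-02,  3.66449158e-02,  9.45983038e-05]), 'ee_pos': array([0.24544953, 0.57439836, 0.221832  ]), 'eef_rot': array([ 0.59038556,  0.38920161, -0.38994474, -0.58983904]), 'ft_force': array([ 0.32982908,  0.26784011, -0.09246103]), 'torque': array([ 0.05955777,  0.02386155, -0.02757831]), 'width': 0.08733499841393476}
```

View pics/scene0.png

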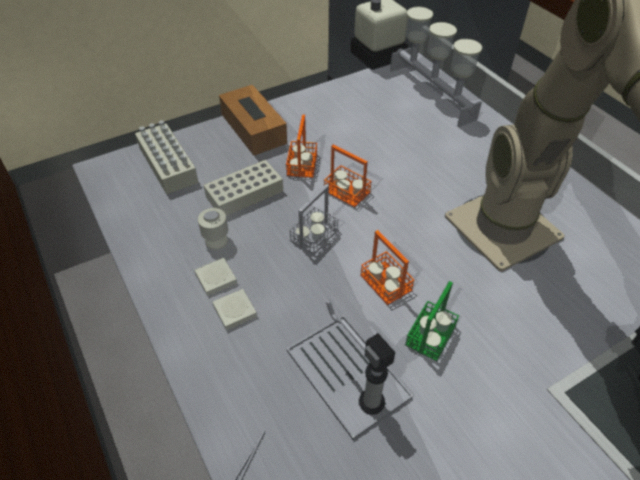

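View pics/side0.png

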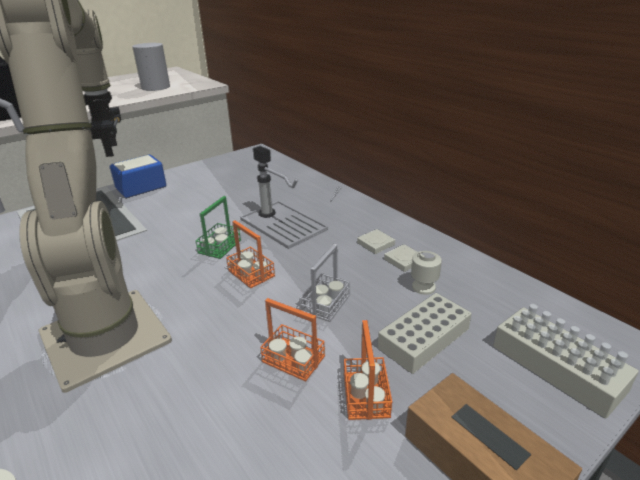

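View pics/wrist0.png

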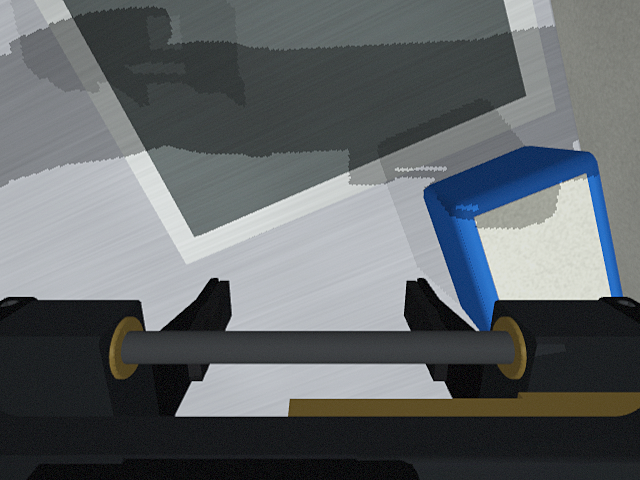

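The steel basket is at scene (315,230) and side (325,285). The stand's grip is at scene (378,350) and side (262,155). I'll zoom in on both.

Run:
```python
import cv2,numpy as np
a=cv2.imread('pics/scene0.png');b=cv2.imread('pics/side0.png')
z=lambda i,x,y,w,h,k:cv2.resize(i[y:y+h,x:x+w],None,fx=k,fy=k,interpolation=cv2.INTER_CUBIC)
cv2.imwrite('pics/z1.png',np.hstack([z(a,280,180,80,100,5),z(b,290,235,80,100,5)]))
cv2.imwrite('pics/z2.png',z(a,280,290,150,150,4))
cv2.imwrite('pics/z3.png',z(b,230,135,130,120,5))
```

```text
(no output)
```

View pics/z1.png

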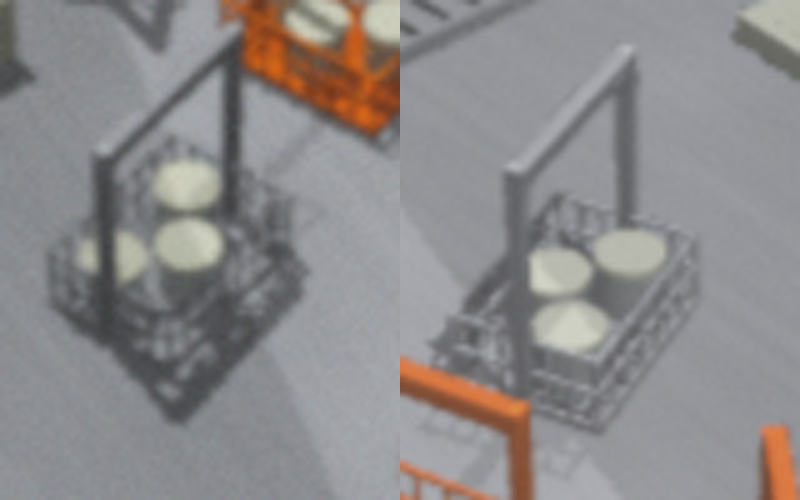

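View pics/z2.png

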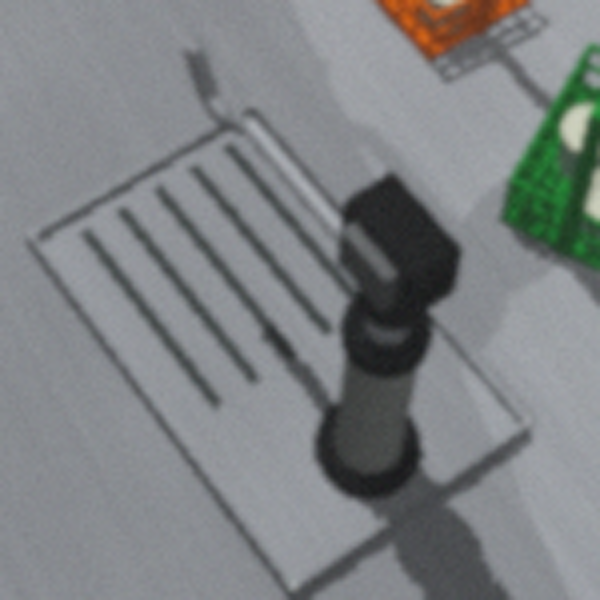

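View pics/z3.png

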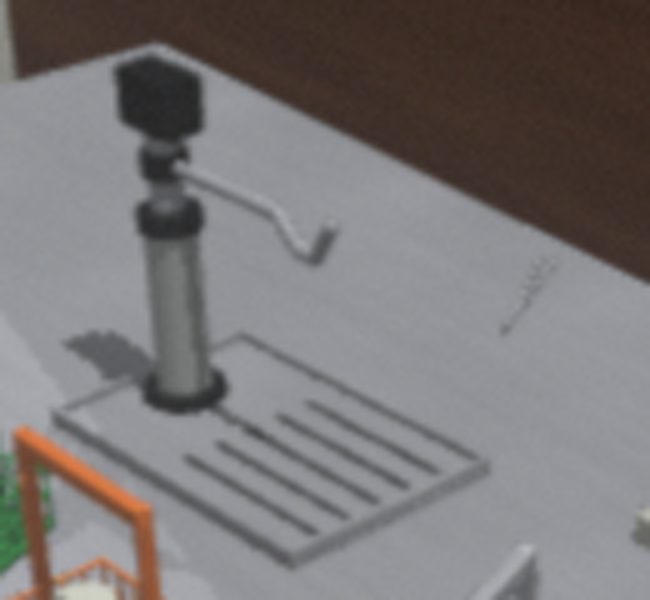

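Run:
```python
from h import *
s,a=snap('scene','s1.png'); s,b=snap('side','s2.png')
f=lambda p:np.round(p,4)
for n,p,q in [('barA',(301,211),(335.6,245.4)),('barB',(327.4,187),(313.4,269)),('tip',(329,304),(296.6,180.5)),('V',(336,319),(293,187.4)),('gripTopc',(None),(None))][:4]:
    X,e=tri(a,p,b,q); print(n,f(X),f(e), 'z142:',f(onz(a,*p,.142)),f(onz(b,*q,.142)))
print('sceneTray')
for p in [(30,240),(245,110),(528,424),(295,588)]: print(f(onz(a,280+p[0]/4,290+p[1]/4,.012)))
print('sideTray')
for p in [(52,412),(243,335),(488,465),(293,557)]: print(f(onz(b,230+p[0]/5,135+p[1]/5,.012)))
print('grip top corners z.235 scene')
for p in [(345,208),(390,178),(458,250),(415,285)]: print(f(onz(a,280+p[0]/4,290+p[1]/4,.235)))
print('side')
for p in [(115,68),(152,55),(203,77),(166,92)]: print(f(onz(b,230+p[0]/5,135+p[1]/5,.235)))
print('tube base', f(onz(a,280+368/4,290+450/4,.01)),f(onz(b,230+185/5,135+392/5,.01)))
```

```text
barA [ 0.5119 -0.209   0.1377] 0.0044 z142: [ 0.5122 -0.2038  0.142 ] [ 0.5096 -0.2151  0.142 ]
barB [ 0.4119 -0.2509  0.1368] 0.0049 z142: [ 0.4128 -0.2447  0.142 ] [ 0.4098 -0.258   0.142 ]
tip [0.6098 0.0862 0.1778] 0.0048 z142: [0.5945 0.0664 0.142 ] [0.6561 0.1499 0.142 ]
V [0.6074 0.1073 0.1487] 0.0087 z142: [0.6013 0.106  0.142 ] [0.6189 0.1166 0.142 ]
sceneTray
[0.6911 0.0499 0.012 ]
[0.5411 0.037  0.012 ]
[0.5156 0.2809 0.012 ]
[0.6699 0.293  0.012 ]
sideTray
[0.5107 0.2723 0.012 ]
[0.6665 0.2821 0.012 ]
[0.6839 0.0348 0.012 ]
[0.5308 0.0264 0.012 ]
grip top corners z.235 scene
[0.6136 0.2273 0.235 ]
[0.587  0.2245 0.235 ]
[0.5818 0.271  0.235 ]
[0.6085 0.2757 0.235 ]
side
[0.5764 0.2603 0.235 ]
[0.6055 0.2644 0.235 ]
[0.6088 0.2112 0.235 ]
[0.5786 0.2051 0.235 ]
tube base [0.5964 0.2495 0.01  ] [0.5934 0.2418 0.01  ]
```

Run:
```python
from h import *
from scipy.spatial.transform import Rotation as Ro
s,a=snap('scene','s1.png'); s,b=snap('side','s2.png')
f=lambda p:np.round(p,3)
print(f(Ro.from_quat(s['eef_rot']).as_matrix()))
# orange/green handle ends scene
for n,p in dict(o1=[(301,118),(296,145)],o2=[(334,148),(366,160)],o3=[(376,235),(410,260)],g=[(449,285),(430,320)]).items():
    print(n,[f(onz(a,*q,.142))[:2] for q in p])
for n,p in dict(o3=[(236,226),(260,240)],g=[(203,212),(227,200)],o2=[(268,304),(313,318)]).items(): print('side',n,[f(onz(b,*q,.142))[:2] for q in p])
print('dish',f(onz(a,215,275,.02)),f(onz(a,235,306,.02)),'funnel',f(onz(a,211,215,.105)),'rack',f(onz(a,243,185,.05)))
```

```text
[[ 0.393 -0.    -0.92 ]
 [ 0.92  -0.     0.393]
 [-0.    -1.     0.   ]]
o1 [array([ 0.33 , -0.531]), array([ 0.401, -0.431])]
o2 [array([ 0.318, -0.368]), array([ 0.27 , -0.283])]
o3 [array([ 0.398, -0.046]), array([0.374, 0.055])]
g [array([0.343, 0.155]), array([0.434, 0.206])]
side o3 [array([0.372, 0.024]), array([ 0.384, -0.076])]
side g [array([0.341, 0.151]), array([0.427, 0.173])]
side o2 [array([ 0.267, -0.295]), array([ 0.311, -0.386])]
dish [ 0.748 -0.223  0.02 ] [ 0.744 -0.113  0.02 ] funnel [ 0.697 -0.337  0.105] rack [ 0.561 -0.453  0.05 ]
```

```bash
cat > plan.py <<'E'
from h import *
from scipy.spatial.transform import Rotation as Ro
def plan(wps,vmax=.04,wmax=7.0):
    """wps: list of (x,y,z,yaw of tool x deg). rounded rows"""
    s=readout.read_state(); p=np.array(s['ee_pos']); R=Ro.from_quat(s['eef_rot']).as_matrix()
    yaw=np.degrees(np.arctan2(R[1,0],R[0,0])); rows=[]
    for w in wps:
        w=np.array(w,float); dy=(w[3]-yaw); d=np.linalg.norm(w[:3]-p)
        n=int(np.ceil(max(d/vmax,abs(dy)/wmax,1e-9))); p0=p.copy(); y0=yaw
        for i in range(1,n+1):
            t=p0+(w[:3]-p0)*i/n; ty=y0+dy*i/n
            c,q=np.cos(np.radians(yaw)),np.sin(np.radians(yaw)); dl=t-p
            row=[round(c*dl[0]+q*dl[1],3),round(-dl[2],3),round(-q*dl[0]*-1*-1*-1*-1+0 if 0 else (q*dl[0]-c*dl[1]),3),0,round(-(ty-yaw),1),0]
            rows.append(row)
            p=p+np.array([c*row[0]+q*row[2],q*row[0]-c*row[2],-row[1]]); yaw-=row[4]
    print(len(rows),'end',np.round(p,4),round(yaw,2))
    for i in range(0,len(rows),12): print(rows[i:i+12])
def st():
    s=readout.read_state(); R=Ro.from_quat(s['eef_rot']).as_matrix()
    print(s['time'],np.round(s['ee_pos'],4),'yaw',np.round(np.degrees(np.arctan2(R[1,0],R[0,0])),2),'down',np.round(R[:,1],3),'F',np.round(s['ft_force'],2),'w',s['width'],'j',np.round(s['joint_positions'],2)); return s,R
E
python3 - <<'E'
from plan import *
plan([(.42,.34,.32,20),(.43,-.23,.30,-67.3)])
E
```

```text
23 end [ 0.4298 -0.2306  0.3004] -67.34
[[np.float64(-0.018), np.float64(-0.012), np.float64(0.032), 0, np.float64(5.9), 0], [np.float64(-0.016), np.float64(-0.012), np.float64(0.033), 0, np.float64(5.8), 0], [np.float64(-0.011), np.float64(-0.013), np.float64(0.035), 0, np.float64(5.9), 0], [np.float64(-0.008), np.float64(-0.012), np.float64(0.035), 0, np.float64(5.8), 0], [np.float64(-0.005), np.float64(-0.012), np.float64(0.037), 0, np.float64(5.9), 0], [np.float64(-0.0), np.float64(-0.012), np.float64(0.036), 0, np.float64(5.8), 0], [np.float64(0.003), np.float64(-0.012), np.float64(0.036), 0, np.float64(5.9), 0], [np.float64(0.007), np.float64(-0.013), np.float64(0.036), 0, np.float64(5.9), 0], [np.float64(-0.012), np.float64(0.001), np.float64(0.036), 0, np.float64(5.8), 0], [np.float64(-0.009), np.float64(0.002), np.float64(0.037), 0, np.float64(5.8), 0], [np.float64(-0.005), np.float64(0.001), np.float64(0.038), 0, np.float64(5.9), 0], [np.float64(-0.001), np.float64(0.001), np.float64(0.038), 0, np.float64(5.8), 0]]
[[np.float64(0.003), np.float64(0.002), np.float64(0.038), 0, np.float64(5.8), 0], [np.float64(0.007), np.float64(0.001), np.float64(0.037), 0, np.float64(5.8), 0], [np.float64(0.01), np.float64(0.002), np.float64(0.037), 0, np.float64(5.8), 0], [np.float64(0.014), np.float64(0.001), np.float64(0.035), 0, np.float64(5.8), 0], [np.float64(0.018), np.float64(0.001), np.float64(0.034), 0, np.float64(5.9), 0], [np.float64(0.021), np.float64(0.002), np.float64(0.032), 0, np.float64(5.8), 0], [np.float64(0.024), np.float64(0.001), np.float64(0.029), 0, np.float64(5.8), 0], [np.float64(0.027), np.float64(0.001), np.float64(0.027), 0, np.float64(5.8), 0], [np.float64(0.029), np.float64(0.002), np.float64(0.024), 0, np.float64(5.8), 0], [np.float64(0.032), np.float64(0.001), np.float64(0.021), 0, np.float64(5.8), 0], [np.float64(0.034), np.float64(0.001), np.float64(0.018), 0, np.float64(5.9), 0]]
```

The planner has the tool z sign wrong: it should be (-q, c). I'll fix that before moving anything.

```bash
python3 - <<'E'
s=open('plan.py').read()
i=s.index("            row=[");j=s.index("            rows.append")
s=s[:i]+"            row=[float(round(v,3))+0. for v in (c*dl[0]+q*dl[1],-dl[2],-q*dl[0]+c*dl[1])]+[0,float(round(-(ty-yaw),1)),0]\n"+s[j:]
s=s.replace("c*row[0]+q*row[2],q*row[0]-c*row[2]","c*row[0]-q*row[2],q*row[0]+c*row[2]")
open('plan.py','w').write(s)
E
python3 - <<'E'
from plan import *
st()
plan([(.42,.34,.32,20),(.43,-.23,.30,-67.3)])
E
```

```text
0.35 [0.2455 0.5747 0.2224] yaw 66.86 down [-0. -0. -1.] F [-0.07 -0.12  0.56] w 0.08725392215813474 j [-1.19  0.33 -0.06  1.46  0.02  1.35 -0.09]
23 end [ 0.4298 -0.2306  0.3004] -67.34
[[-0.018, -0.012, -0.032, 0, 5.9, 0], [-0.016, -0.012, -0.033, 0, 5.8, 0], [-0.011, -0.013, -0.035, 0, 5.9, 0], [-0.008, -0.012, -0.035, 0, 5.8, 0], [-0.005, -0.012, -0.037, 0, 5.9, 0], [0.0, -0.012, -0.036, 0, 5.8, 0], [0.003, -0.012, -0.036, 0, 5.9, 0], [0.007, -0.013, -0.036, 0, 5.9, 0], [-0.012, 0.001, -0.036, 0, 5.8, 0], [-0.009, 0.002, -0.037, 0, 5.8, 0], [-0.005, 0.001, -0.038, 0, 5.9, 0], [-0.001, 0.001, -0.038, 0, 5.8, 0]]
[[0.003, 0.002, -0.038, 0, 5.8, 0], [0.007, 0.001, -0.037, 0, 5.8, 0], [0.01, 0.002, -0.037, 0, 5.8, 0], [0.014, 0.001, -0.035, 0, 5.8, 0], [0.018, 0.001, -0.034, 0, 5.9, 0], [0.021, 0.002, -0.032, 0, 5.8, 0], [0.024, 0.001, -0.029, 0, 5.8, 0], [0.027, 0.001, -0.027, 0, 5.8, 0], [0.029, 0.002, -0.024, 0, 5.8, 0], [0.032, 0.001, -0.021, 0, 5.8, 0], [0.034, 0.001, -0.018, 0, 5.9, 0]]
```

arm_command(targets=[[[-0.018,-0.012,-0.032,0,5.9,0],[-0.016,-0.012,-0.033,0,5.8,0],[-0.011,-0.013,-0.035,0,5.9,0],[-0.008,-0.012,-0.035,0,5.8,0],[-0.005,-0.012,-0.037,0,5.9,0],[0,-0.012,-0.036,0,5.8,0],[0.003,-0.012,-0.036,0,5.9,0],[0.007,-0.013,-0.036,0,5.9,0],[-0.012,0.001,-0.036,0,5.8,0],[-0.009,0.002,-0.037,0,5.8,0],[-0.005,0.001,-0.038,0,5.9,0],[-0.001,0.001,-0.038,0,5.8,0]]], hand=1)

```text
time: 1.35
ee_pos: [0.4223, 0.1863, 0.3155]
eef_rot: [-0.707, 0.022, -0.022, 0.707]
ft_force: [0.1, -0.0, -0.2]
width: 0.0872
```

arm_command(targets=[[[0.003,0.002,-0.038,0,5.8,0],[0.007,0.001,-0.037,0,5.8,0],[0.01,0.002,-0.037,0,5.8,0],[0.014,0.001,-0.035,0,5.8,0],[0.018,0.001,-0.034,0,5.9,0],[0.021,0.002,-0.032,0,5.8,0],[0.024,0.001,-0.029,0,5.8,0],[0.027,0.001,-0.027,0,5.8,0],[0.029,0.002,-0.024,0,5.8,0],[0.032,0.001,-0.021,0,5.8,0],[0.034,0.001,-0.018,0,5.9,0],[0,0,0,0,0,0]]])

```text
time: 2.35
ee_pos: [0.4279, -0.2379, 0.3008]
eef_rot: [0.586, -0.396, 0.397, -0.585]
ft_force: [-1.4, -0.1, -0.5]
width: 0.0871
```

Run:
```python
from plan import *
st(); snap('wrist','w1.png'); st()
```

```text
2.35 [ 0.4279 -0.2379  0.3008] yaw -68.22 down [ 0.001 -0.002 -1.   ] F [-1.44 -0.14 -0.54] w 0.08711964148078562 j [-0.38 -0.05  0.78  1.72  0.04  1.46 -0.8 ]
2.4 [ 0.4286 -0.2344  0.3006] yaw -67.82 down [-0.    -0.001 -1.   ] F [0.44 0.3  0.17] w 0.08649090982399735 j [-0.38 -0.05  0.77  1.72  0.04  1.46 -0.8 ]
```

View pics/w1.png

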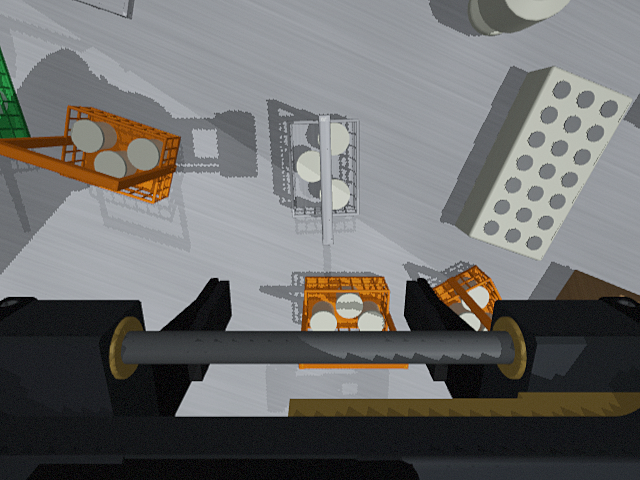

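The wrist view shows the steel bar from (323,115) to (328,243), nearly in line with tool z. I'll take a settled picture and measure it.

```bash
cat >> plan.py <<'E'
def wray(c,s,u,v):
    f,cx,cy=K(c); M=np.array(c['mount']); R=Ro.from_quat(s['eef_rot']).as_matrix()
    o=R@M[:3,3]+s['ee_pos']; d=R@(M[:3,:3]@np.array([(u-cx)/f,(v-cy)/f,1])); return o,d
def wz(c,s,u,v,z):
    o,d=wray(c,s,u,v); return o+d*(z-o[2])/d[2]
E
python3 - <<'E'
from plan import *
s,R=st(); s,c=snap('wrist','w2.png'); st()
im=c['pixels']; z=cv2.resize(im[100:260,260:390],None,fx=4,fy=4,interpolation=cv2.INTER_CUBIC); z=z[:600]
cv2.imwrite('pics/w2z.png',z)
import pickle; pickle.dump((s,c),open('w2.pkl','wb'))
E
```

```text
2.4 [ 0.4286 -0.2344  0.3006] yaw -67.82 down [-0.    -0.001 -1.   ] F [0.44 0.3  0.17] w 0.08649090982399735 j [-0.38 -0.05  0.77  1.72  0.04  1.46 -0.8 ]
2.45 [ 0.4293 -0.2319  0.3005] yaw -67.52 down [-0. -0. -1.] F [ 0.79  0.51 -0.03] w 0.08683757984037416 j [-0.39 -0.05  0.77  1.72  0.04  1.46 -0.8 ]
```

View pics/w2z.png

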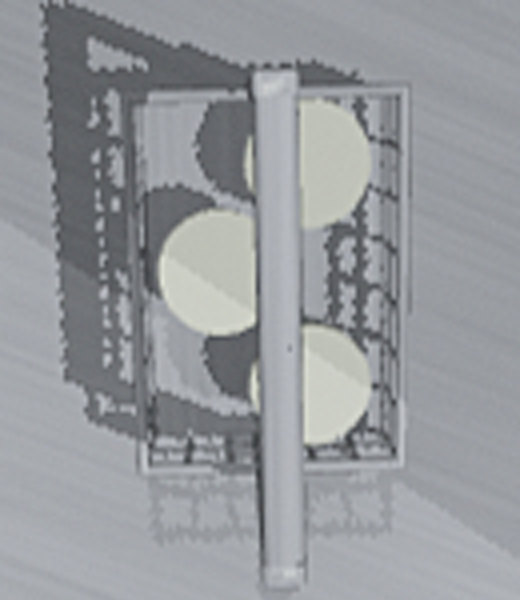

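Run:
```python
from plan import *
import pickle; s,c=pickle.load(open('w2.pkl','rb'))
A=wz(c,s,328.75,118.5,.142);B=wz(c,s,330.75,244.5,.142)
m=(A+B)/2;d=A-B;L=np.linalg.norm(d);print(A,B,L,m,'ang',np.degrees(np.arctan2(d[1],d[0])))
g=m-d/L*.03;print('grip pt',g)
yaw=np.degrees(np.arctan2(d[1],d[0]))-90
st();plan([(g[0],g[1],.20,yaw)])
```

```text
[ 0.51272295 -0.21033554  0.142     ] [ 0.40964892 -0.25549778  0.142     ] 0.112533923543384 [ 0.46118594 -0.23291666  0.142     ] ang 23.660795347752796
grip pt [ 0.43370782 -0.24495629  0.142     ]
2.45 [ 0.4293 -0.2319  0.3005] yaw -67.52 down [-0. -0. -1.] F [ 0.79  0.51 -0.03] w 0.08683757984037416 j [-0.39 -0.05  0.77  1.72  0.04  1.46 -0.8 ]
3 end [ 0.4338 -0.2452  0.2005] -66.32
[[0.005, 0.033, 0.0, 0, -0.4, 0], [0.004, 0.034, -0.001, 0, -0.4, 0], [0.005, 0.033, 0.0, 0, -0.4, 0]]
```

arm_command(targets=[[[0.005,0.035,0,0,-0.5,0],[0.005,0.035,-0.001,0,-0.5,0],[0.005,0.035,-0.001,0,0,0],[0,0.03,0,0,0,0],[0,0.025,0,0,0,0],[0,0.015,0,0,0,0],[0,0.008,0,0,0,0],[0,0,0,0,0,0],[0,0,0,0,0,0]]])

```text
time: 3.2
ee_pos: [0.4343, -0.2446, 0.1181]
eef_rot: [-0.592, 0.386, -0.386, 0.592]
ft_force: [0.4, -0.1, -0.3]
width: 0.087
```

Run:
```python
from plan import *
s,R=st(); s,c=snap('wrist','w3.png')
```

```text
3.2 [ 0.4343 -0.2446  0.1181] yaw -66.26 down [ 0.  0. -1.] F [ 0.4  -0.13 -0.3 ] w 0.08704214404450825 j [-0.32  0.17  0.81  1.95 -0.14  1.07 -0.6 ]
```

View pics/w3.png

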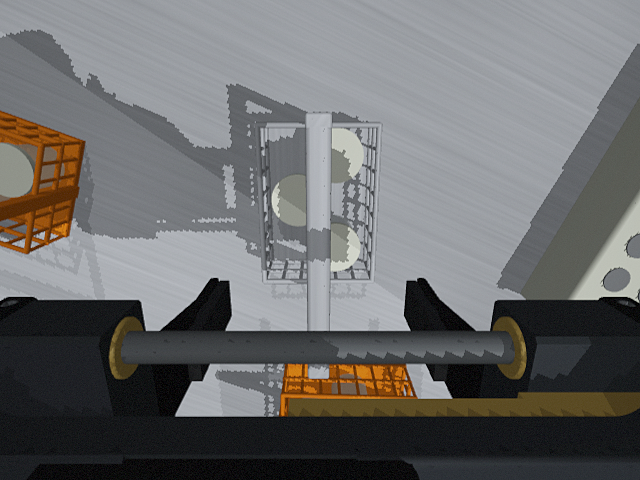

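The bar is centred between the fingers (x≈318), so I'll close on it and lift.

arm_command(targets=[[[0,0,0,0,0,0],[0,0,0,0,0,0],[0,0,0,0,0,0],[0,0,0,0,0,0],[0,0,0,0,0,0],[0,0,0,0,0,0],[0,0,0,0,0,0],[0,0,0,0,0,0]]], hand=0, grip_force=55)

```text
time: 3.92
ee_pos: [0.4338, -0.2451, 0.1175]
eef_rot: [-0.592, 0.387, -0.387, 0.592]
ft_force: [-0.1, 0.8, -0.1]
width: 0.0415
```

arm_command(targets=[[[0,-0.005,0,0,0,0],[0,-0.015,0,0,0,0],[0,-0.025,0,0,0,0],[0,-0.025,0,0,0,0],[0,-0.02,0,0,0,0],[0,-0.015,0,0,0,0],[0,0,0,0,0,0],[0,0,0,0,0,0],[0,0,0,0,0,0]]])

```text
time: 4.67
ee_pos: [0.4335, -0.2449, 0.2219]
eef_rot: [0.592, -0.387, 0.387, -0.592]
ft_force: [0.4, 0.1, -0.2]
width: 0.0001
```

Run:
```python
from plan import *
s,R=st(); s,c=snap('wrist','w4.png'); s,c=snap('side','s4.png')
cv2.imwrite('pics/s4z.png',cv2.resize(c['pixels'][170:350,200:440],None,fx=3,fy=3))
```

```text
4.6667 [ 0.4335 -0.2449  0.2219] yaw -66.34 down [-0.001  0.    -1.   ] F [ 0.38  0.09 -0.19] w 8.119643570669014e-05 j [-0.37  0.03  0.82  1.82 -0.02  1.3  -0.7 ]
```

View pics/w4.png

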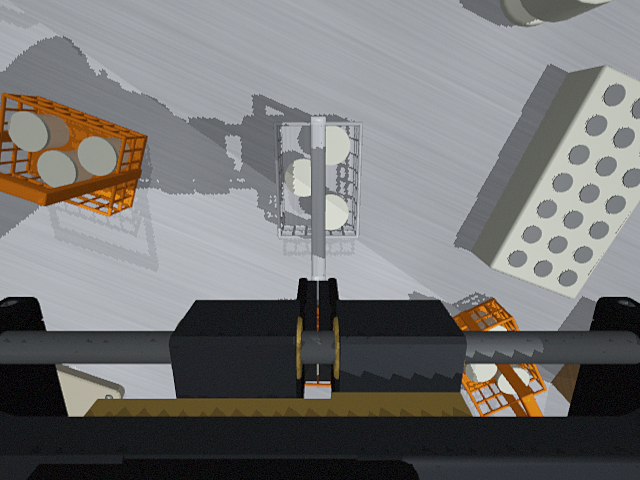

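View pics/s4z.png

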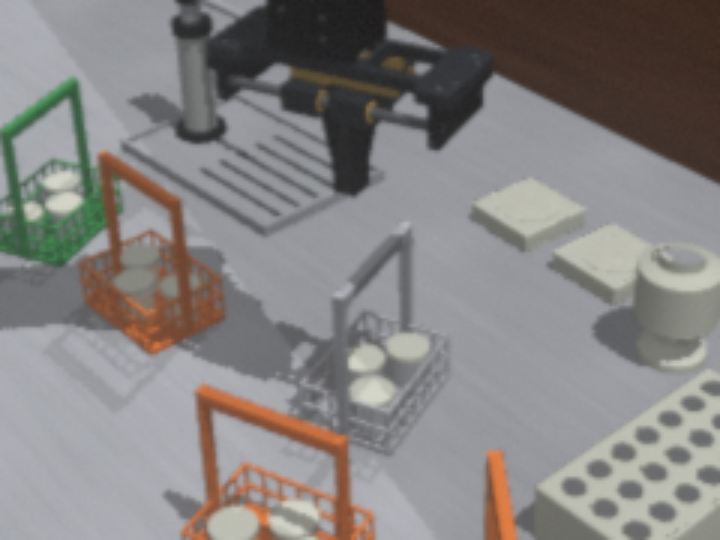

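The fingers hadn't finished closing when I lifted: width was 41 mm after 0.67 s. They close at only about 68 mm/s. The basket stayed put, so I'll reopen, go back down and wait for the full close.

arm_command(targets=[[[0,0,0,0,0,0],[0,0,0,0,0,0],[0,0,0,0,0,0],[0,0,0,0,0,0],[0,0,0,0,0,0],[0,0,0,0,0,0],[0,0,0,0,0,0],[0,0,0,0,0,0],[0,0,0,0,0,0],[0,0,0,0,0,0]]], hand=1)

```text
time: 5.6
ee_pos: [0.4339, -0.2451, 0.2225]
eef_rot: [-0.592, 0.387, -0.387, 0.592]
ft_force: [-0.1, 0.3, 0.4]
width: 0.0591
```

arm_command(targets=[[[0,0.015,0,0,0,0],[0,0.02,0,0,0,0],[0,0.025,0,0,0,0],[0,0.02,0,0,0,0],[0,0.015,0,0,0,0],[0,0.01,0,0,0,0],[0,0,0,0,0,0]]])

```text
time: 6.18
ee_pos: [0.4329, -0.2446, 0.1159]
eef_rot: [0.592, -0.388, 0.386, -0.592]
ft_force: [-0.0, -0.1, -0.6]
width: 0.0864
```

arm_command(targets=[[[0,0,0,0,0,0],[0,0,0,0,0,0],[0,0,0,0,0,0],[0,0,0,0,0,0],[0,0,0,0,0,0],[0,0,0,0,0,0],[0,0,0,0,0,0],[0,0,0,0,0,0],[0,0,0,0,0,0],[0,0,0,0,0,0],[0,0,0,0,0,0],[0,0,0,0,0,0]]], hand=0, grip_force=55)

```text
time: 7.18
ee_pos: [0.4338, -0.2451, 0.1175]
eef_rot: [-0.592, 0.387, -0.387, 0.592]
ft_force: [0.4, 0.8, -0.6]
width: 0.015
```

arm_command(targets=[[[0,0,0,0,0,0],[0,0,0,0,0,0],[0,0,0,0,0,0],[0,0,0,0,0,0],[0,0,0,0,0,0]]])

```text
time: 7.6
ee_pos: [0.4338, -0.2451, 0.1175]
eef_rot: [-0.592, 0.387, -0.387, 0.592]
ft_force: [0.0, -0.6, -0.9]
width: 0.0098
```

Gripped at 9.8 mm. Lifting.

arm_command(targets=[[[0,-0.005,0,0,0,0],[0,-0.015,0,0,0,0],[0,-0.025,0,0,0,0],[0,-0.025,0,0,0,0],[0,-0.02,0,0,0,0],[0,-0.01,0,0,0,0],[0,0,0,0,0,0],[0,0,0,0,0,0],[0,0,0,0,0,0]]])

```text
time: 8.35
ee_pos: [0.4332, -0.2447, 0.2161]
eef_rot: [0.592, -0.388, 0.386, -0.592]
ft_force: [0.0, 0.7, -3.6]
width: 0.0093
```

Run:
```python
from plan import *
s,R=st(); s,c=snap('wrist','w5.png'); s,c=snap('side','s5.png')
cv2.imwrite('pics/s5z.png',cv2.resize(c['pixels'][170:350,200:440],None,fx=3,fy=3))
# look pose: bar at x ~.605,y~-.03
plan([(.560,-.06,.23,-84.8)])
```

```text
8.35 [ 0.4332 -0.2447  0.2161] yaw -66.33 down [-0.002  0.001 -1.   ] F [ 0.05  0.66 -3.65] w 0.009321982175893058 j [-0.37  0.04  0.83  1.83 -0.03  1.28 -0.7 ]
6 end [ 0.56   -0.0602  0.2302] -84.84
[[-0.02, -0.002, 0.032, 0, 3.1, 0], [-0.021, -0.003, 0.03, 0, 3.1, 0], [-0.023, -0.002, 0.03, 0, 3.0, 0], [-0.025, -0.002, 0.028, 0, 3.1, 0], [-0.026, -0.002, 0.027, 0, 3.1, 0], [-0.027, -0.003, 0.025, 0, 3.1, 0]]
```

View pics/w5.png

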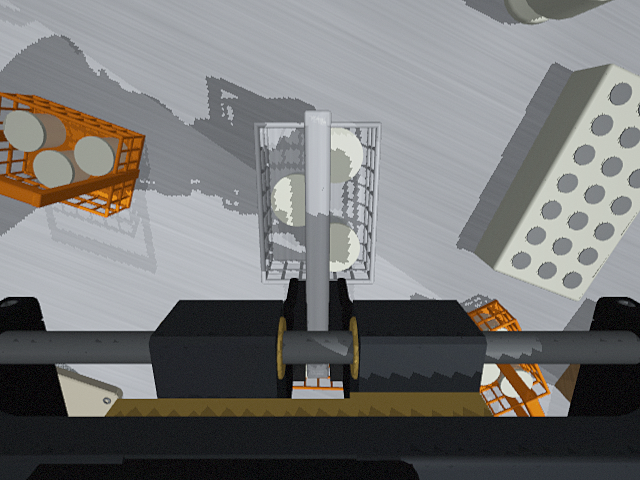

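View pics/s5z.png

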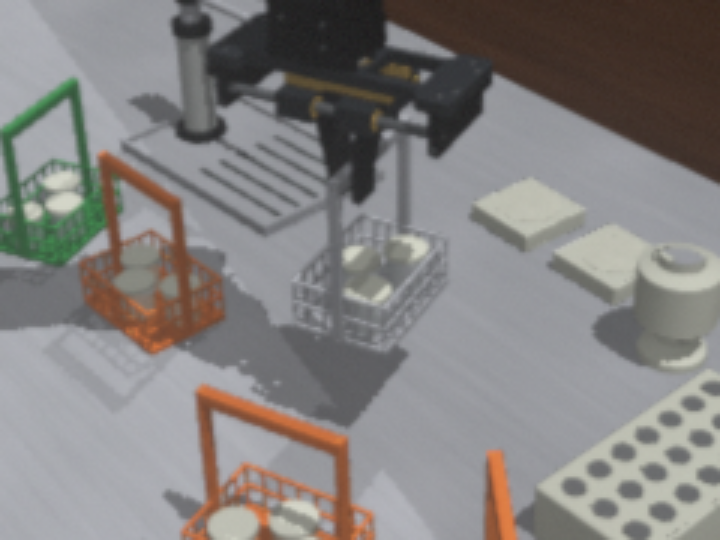

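The basket is held level with no tilt. Next I'll carry it to a viewing pose in front of the hook, at half speed.

arm_command(targets=[[[-0.01,-0.001,0.016,0,1.5,0],[-0.01,-0.001,0.016,0,1.5,0],[-0.011,-0.001,0.015,0,1.5,0],[-0.011,-0.001,0.015,0,1.5,0],[-0.011,-0.001,0.015,0,1.5,0],[-0.012,-0.001,0.015,0,1.5,0],[-0.012,-0.001,0.014,0,1.6,0],[-0.012,-0.001,0.014,0,1.6,0],[-0.013,-0.001,0.014,0,1.6,0],[-0.013,-0.001,0.013,0,1.6,0],[-0.013,-0.001,0.013,0,1.6,0],[-0.013,-0.001,0.012,0,1.5,0]]])

```text
time: 9.45
ee_pos: [0.5629, -0.062, 0.2283]
eef_rot: [0.522, -0.478, 0.477, -0.521]
ft_force: [-0.2, -0.1, -2.8]
width: 0.0095
```

arm_command(targets=[[[0,0,0,0,0,0],[0,0,0,0,0,0],[0,0,0,0,0,0],[0,0,0,0,0,0]]])

```text
time: 9.78
ee_pos: [0.5622, -0.064, 0.2291]
eef_rot: [0.522, -0.477, 0.477, -0.521]
ft_force: [0.2, -0.0, -2.8]
width: 0.0091
```

Run:
```python
from plan import *
import pickle
s,R=st(); s,c=snap('wrist','w6.png'); s2,b=snap('side','s6.png');s3,a=snap('scene','c6.png'); pickle.dump((s,c,b,a),open('6.pkl','wb'))
cv2.imwrite('pics/s6z.png',np.hstack([cv2.resize(b['pixels'][130:290,220:380],None,fx=2.5,fy=2.5),cv2.resize(a['pixels'][240:400,260:420],None,fx=2.5,fy=2.5)]))
```

```text
9.7833 [ 0.5622 -0.064   0.2291] yaw -84.9 down [-0.001 -0.    -1.   ] F [ 0.15 -0.03 -2.8 ] w 0.009053846889496519 j [-0.57  0.22  0.7   1.64 -0.15  1.33 -1.32]
```

View pics/w6.png

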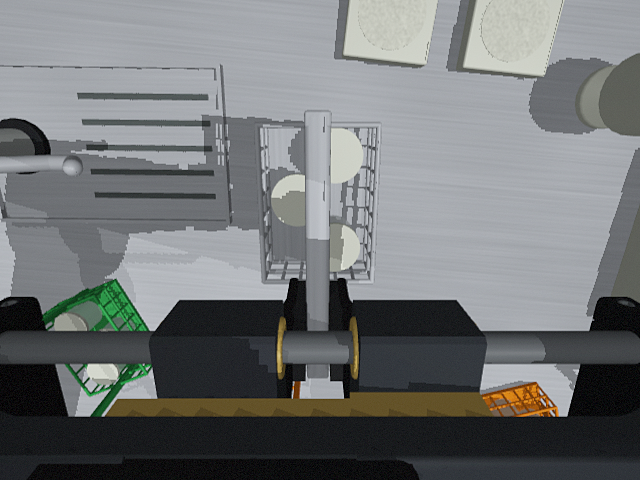

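View pics/s6z.png

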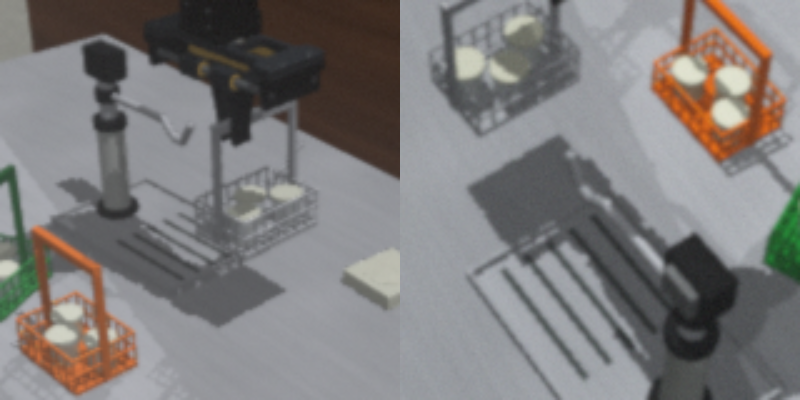

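Run:
```python
from plan import *
import pickle; s,c,b,a=pickle.load(open('6.pkl','rb'))
im=c['pixels']; cv2.imwrite('pics/w6z.png',np.vstack([cv2.resize(im[55:235,0:240],None,fx=3,fy=3)]))
tip=wz(c,s,73,166,.180); print('tip',tip,'arm',wz(c,s,10,162.5,.189))
cor=[wz(c,s,*p,.012) for p in [(221,66),(5,66),(230,222)]]; print(np.round(cor,4))
print('yaw y-dir from tray', np.degrees(np.arctan2(*(cor[1]-cor[0])[1::-1])), 'xdir',np.degrees(np.arctan2(*(cor[0]-cor[2])[1::-1])))
print('bar top end',wz(c,s,317.5,112,.254),'bar other',wz(c,s,318,372,.254))
```

```text
tip [0.60876143 0.08241702 0.18      ] arm [0.60914527 0.11092221 0.189     ]
[[0.689  0.0404 0.012 ]
 [0.6706 0.247  0.012 ]
 [0.5344 0.0294 0.012 ]]
yaw y-dir from tray 95.07935967729792 xdir 4.0906840504850335
bar top end [ 0.64850479 -0.05598328  0.254     ] bar other [ 0.53778445 -0.06605687  0.254     ]
```

View pics/w6z.png

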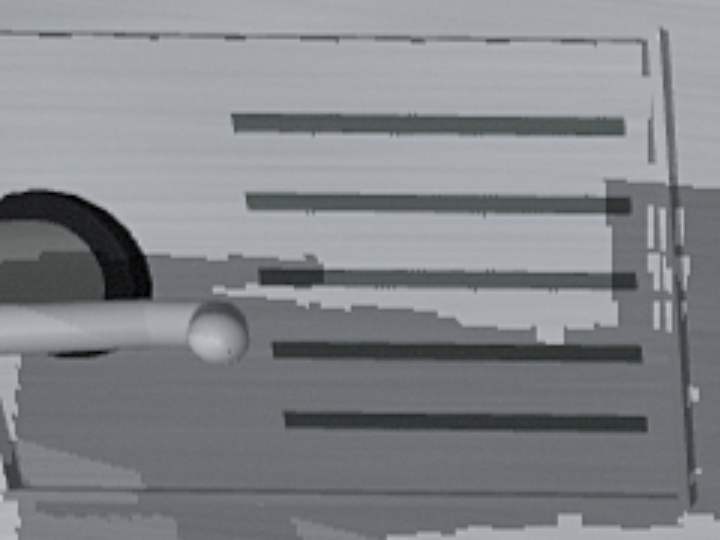

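The wrist view puts the hook tip at pixel (73,166), which is (0.609, 0.082) in world. That gives a seat at about (0.607, 0.105). I'll align laterally and lower to clearance height just outside the tip, then check.

arm_command(targets=[[[-0.005,0.005,0.005,0,0,0],[-0.01,0.008,0.005,0,0,0],[-0.015,0.01,0.008,0,0,0],[-0.015,0.01,0.007,0,0,0],[-0.015,0.007,0.005,0,0,0],[-0.01,0.003,0,0,0,0],[-0.005,0,0,0,0,0],[0,0,0,0,0,0],[0,0,0,0,0,0],[0,0,0,0,0,0]]])

```text
time: 10.77
ee_pos: [0.5861, 0.0133, 0.1872]
eef_rot: [-0.521, 0.477, -0.478, 0.522]
ft_force: [0.5, 0.3, -3.3]
width: 0.0095
```

Run:
```python
from plan import *
import pickle
s,R=st(); s,c=snap('wrist','w7.png'); s2,b=snap('side','s7.png');s3,a=snap('scene','c7.png'); pickle.dump((s,c,b,a),open('7.pkl','wb'))
cv2.imwrite('pics/s7z.png',np.hstack([cv2.resize(b['pixels'][130:290,220:380],None,fx=2.5,fy=2.5),cv2.resize(a['pixels'][240:400,260:420],None,fx=2.5,fy=2.5)]))
```

```text
10.7667 [0.5861 0.0133 0.1872] yaw -84.91 down [ 0.001 -0.    -1.   ] F [ 0.46  0.25 -3.28] w 0.009500137065789182 j [-0.64  0.3   0.65  1.65 -0.19  1.26 -1.43]
```

View pics/w7.png

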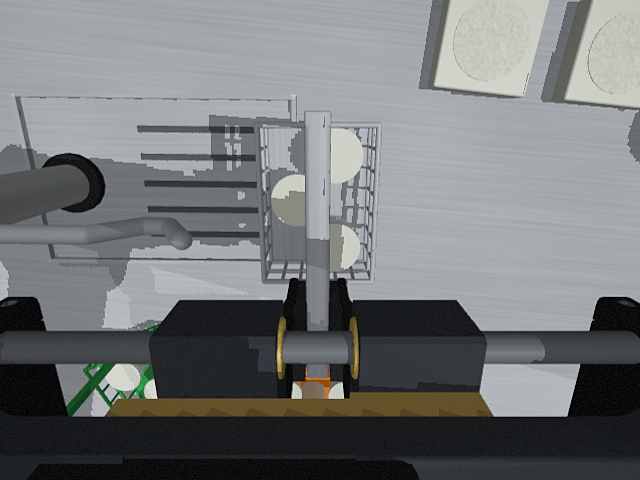

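View pics/s7z.png

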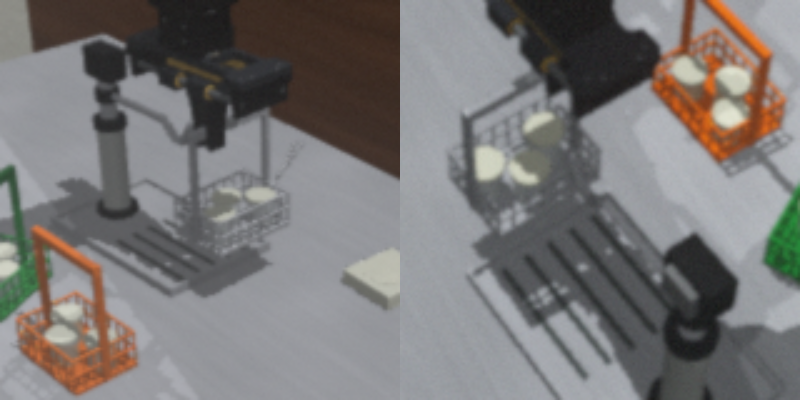

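Run:
```python
from plan import *
import pickle; s,c,b,a=pickle.load(open('7.pkl','rb'))
for p,z in [((183,241),.180),((90,235),.184),((10,234),.184)]: print(wz(c,s,*p,z))
e=wz(c,s,317.5,112,.1872+.025); o=wz(c,s,318,330,.1872+.025);d=(e-o)/np.linalg.norm(e-o);print('end',e,'mid',e-.058*d,d)
```

```text
[0.60744771 0.08228375 0.18      ]
[0.6079926  0.12523932 0.184     ]
[0.60511966 0.16340266 0.184     ]
end [0.67234614 0.02131039 0.2122    ] mid [0.61458577 0.01604351 0.2122    ] [0.99586839 0.09080828 0.        ]
```

arm_command(targets=[[[-0.005,0,0,0,0,0],[-0.01,0,0,0,0,0],[-0.015,0,0,0,0,0],[-0.015,0,0,0,0,0],[-0.015,0,0,0,0,0],[-0.015,0,0,0,0,0],[-0.01,0,0,0,0,0],[-0.004,0,0,0,0,0],[0,0,0,0,0,0],[0,0,0,0,0,0],[0,0,0,0,0,0]]])

```text
time: 11.83
ee_pos: [0.5781, 0.1018, 0.1866]
eef_rot: [0.522, -0.477, 0.477, -0.522]
ft_force: [0.0, 0.2, -3.2]
width: 0.009
```

Run:
```python
from plan import *
import pickle
s,R=st(); s,c=snap('wrist','w8.png'); s2,b=snap('side','s8.png');s3,a=snap('scene','c8.png'); pickle.dump((s,c,b,a),open('8.pkl','wb'))
cv2.imwrite('pics/s8z.png',np.hstack([cv2.resize(b['pixels'][140:240,240:340],None,fx=4,fy=4),cv2.resize(a['pixels'][270:370,300:400],None,fx=4,fy=4)]))
```

```text
11.8333 [0.5781 0.1018 0.1866] yaw -84.92 down [ 0. -0. -1.] F [ 0.    0.16 -3.17] w 0.008994334092334142 j [-0.76  0.3   0.61  1.64 -0.18  1.25 -1.59]
```

View pics/w8.png

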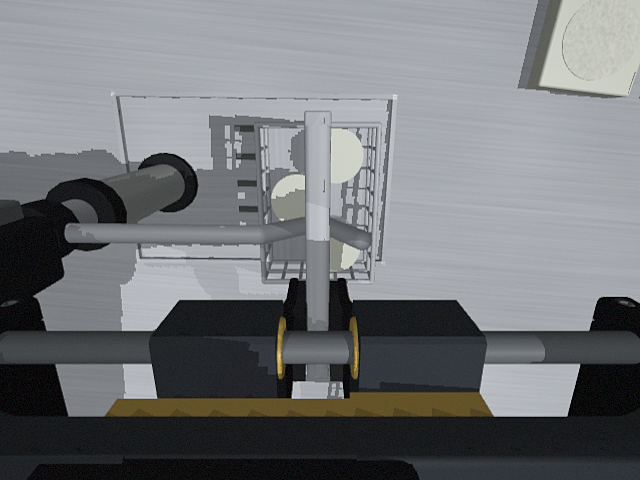

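View pics/s8z.png

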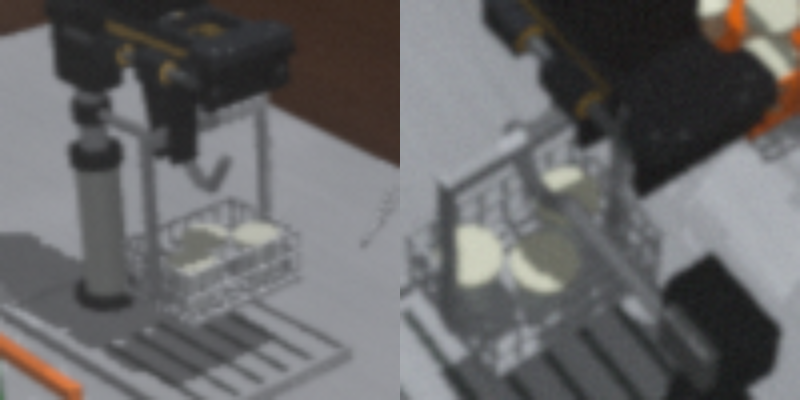

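The hook tip is now past the bar, at (362,240), and the bar is over the V. The gripper body is about 20 mm clear of the grip block. Lowering.

arm_command(targets=[[[0,0.005,0,0,0,0],[0,0.007,0,0,0,0],[0,0.007,0,0,0,0],[0,0.006,0,0,0,0],[0,0.005,0,0,0,0],[0,0.004,0,0,0,0],[0,0.002,0,0,0,0],[0,0,0,0,0,0],[0,0,0,0,0,0],[0,0,0,0,0,0]]])

```text
time: 12.82
ee_pos: [0.5781, 0.1031, 0.1508]
eef_rot: [-0.522, 0.477, -0.477, 0.522]
ft_force: [0.2, -0.9, -4.0]
width: 0.0094
```

Run:
```python
from plan import *
s,R=st(); s,c=snap('wrist','w9.png'); s2,b=snap('side','s9.png');s3,a=snap('scene','c9.png')
cv2.imwrite('pics/s9z.png',np.hstack([cv2.resize(b['pixels'][140:240,240:340],None,fx=4,fy=4),cv2.resize(a['pixels'][270:370,300:400],None,fx=4,fy=4)]))
```

```text
12.8167 [0.5781 0.1031 0.1508] yaw -84.84 down [ 0.  0. -1.] F [ 0.25 -0.88 -3.99] w 0.009387704495741465 j [-0.75  0.33  0.6   1.69 -0.2   1.19 -1.58]
```

View pics/w9.png

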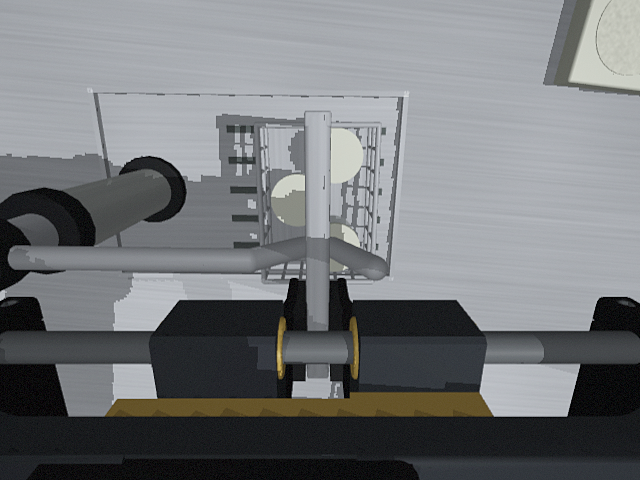

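View pics/s9z.png

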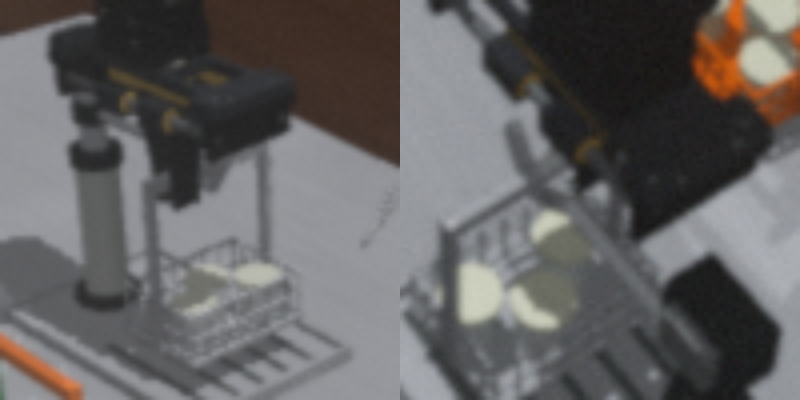

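arm_command(targets=[[[0,0.001,0,0,0,0],[0,0.001,0,0,0,0],[0,0.001,0,0,0,0],[0,0.001,0,0,0,0],[0,0,0,0,0,0],[0,0,0,0,0,0],[0,0,0,0,0,0]]])

```text
time: 13.55
ee_pos: [0.578, 0.1032, 0.147]
eef_rot: [-0.522, 0.477, -0.477, 0.522]
ft_force: [-4.5, 0.1, 4.2]
width: 0.0095
```

The hook is now carrying load (Fz +4.2 N). I'll back off 1 mm and release.

arm_command(targets=[[[0,-0.001,0,0,0,0],[0,0,0,0,0,0]]])

```text
time: 13.72
ee_pos: [0.578, 0.1032, 0.1475]
eef_rot: [-0.522, 0.477, -0.477, 0.522]
ft_force: [-0.4, 0.7, -0.5]
width: 0.0096
```

arm_command(targets=[[[0,0,0,0,0,0],[0,0,0,0,0,0],[0,0,0,0,0,0],[0,0,0,0,0,0],[0,0,0,0,0,0],[0,0,0,0,0,0],[0,0,0,0,0,0],[0,0,0,0,0,0]]], hand=0.5)

```text
time: 14.38
ee_pos: [0.578, 0.1031, 0.1475]
eef_rot: [-0.522, 0.477, -0.477, 0.522]
ft_force: [0.9, -0.1, 0.0]
width: 0.0427
```

Run:
```python
from plan import *
s,R=st(); s,c=snap('wrist','w10.png'); s2,b=snap('side','s10.png');s3,a=snap('scene','c10.png')
cv2.imwrite('pics/s10z.png',np.hstack([cv2.resize(b['pixels'][140:240,240:340],None,fx=4,fy=4),cv2.resize(a['pixels'][270:370,300:400],None,fx=4,fy=4)]))
```

```text
14.3833 [0.578  0.1031 0.1475] yaw -84.83 down [ 0.  0. -1.] F [ 0.95 -0.12  0.04] w 0.04274154006803361 j [-0.75  0.33  0.6   1.69 -0.2   1.18 -1.57]
```

View pics/w10.png

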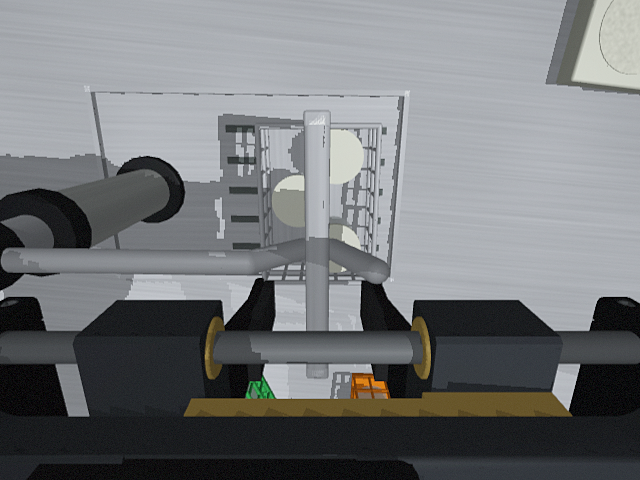

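View pics/s10z.png

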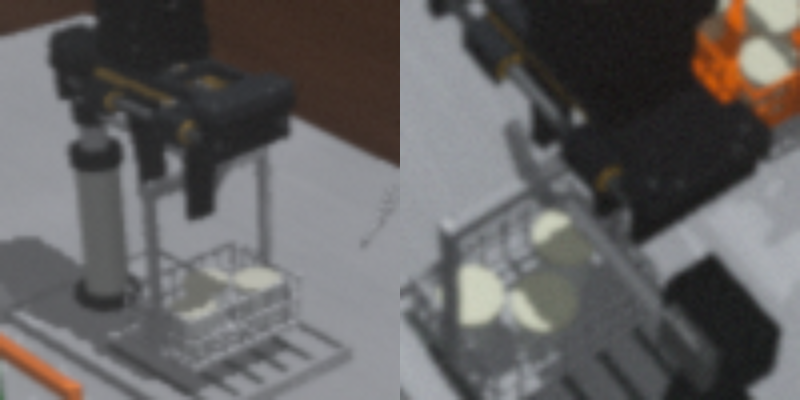

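The basket hangs in the seat and the fingers are free of it. Retreating straight up with the hand opening, then over to the grip.

arm_command(targets=[[[0,-0.005,0,0,0,0],[0,-0.015,0,0,0,0],[0,-0.03,0,0,0,0],[0,-0.035,0,0,0,0],[0,-0.035,0,0,0,0],[0,-0.03,0,0,0,0],[0,-0.015,0,0,0,0],[0,0,0,0,0,0],[0,0,0,0,0,0]]], hand=1)

```text
time: 15.28
ee_pos: [0.5783, 0.103, 0.3133]
eef_rot: [-0.521, 0.477, -0.477, 0.523]
ft_force: [-0.6, 0.4, -0.3]
width: 0.086
```

Run:
```python
from plan import *
st(); plan([(.595,.245,.33,5.1)])
```

```text
15.2833 [0.5783 0.103  0.3133] yaw -84.84 down [ 0.002  0.001 -1.   ] F [-0.57  0.45 -0.3 ] w 0.08600588242043765 j [-0.77  0.24  0.63  1.45 -0.14  1.5  -1.62]
13 end [0.595  0.2447 0.3303] 5.06
[[-0.011, -0.001, 0.002, 0, -6.9, 0], [-0.01, -0.002, 0.004, 0, -6.9, 0], [-0.01, -0.001, 0.005, 0, -7.0, 0], [-0.009, -0.001, 0.006, 0, -6.9, 0], [-0.009, -0.001, 0.007, 0, -6.9, 0], [-0.008, -0.002, 0.008, 0, -6.9, 0], [-0.006, -0.001, 0.008, 0, -6.9, 0], [-0.006, -0.001, 0.01, 0, -6.9, 0], [-0.004, -0.002, 0.01, 0, -7.0, 0], [-0.003, -0.001, 0.011, 0, -6.9, 0], [-0.002, -0.001, 0.01, 0, -6.9, 0], [0.0, -0.001, 0.011, 0, -6.9, 0]]
[[0.001, -0.002, 0.011, 0, -6.9, 0]]
```

arm_command(targets=[[[-0.011,-0.001,0.002,0,-6.9,0],[-0.01,-0.002,0.004,0,-6.9,0],[-0.01,-0.001,0.005,0,-7.0,0],[-0.009,-0.001,0.006,0,-6.9,0],[-0.009,-0.001,0.007,0,-6.9,0],[-0.008,-0.002,0.008,0,-6.9,0],[-0.006,-0.001,0.008,0,-6.9,0],[-0.006,-0.001,0.01,0,-6.9,0],[-0.004,-0.002,0.01,0,-7.0,0],[-0.003,-0.001,0.011,0,-6.9,0],[-0.002,-0.001,0.01,0,-6.9,0],[0,-0.001,0.011,0,-6.9,0]]])

```text
time: 16.28
ee_pos: [0.5928, 0.2341, 0.3259]
eef_rot: [0.707, -0.01, 0.008, -0.707]
ft_force: [0.3, 0.6, -0.1]
width: 0.0868
```

arm_command(targets=[[[0.001,-0.002,0.011,0,-6.9,0],[0,0,0,0,0,0],[0,0,0,0,0,0],[0,0,0,0,0,0],[0,0,0,0,0,0]]])

```text
time: 16.7
ee_pos: [0.5947, 0.2436, 0.3292]
eef_rot: [0.707, 0.03, -0.03, -0.706]
ft_force: [-0.6, 0.0, -0.6]
width: 0.0869
```

Run:
```python
from plan import *
import pickle
s,R=st(); s,c=snap('wrist','w11.png'); s2,b=snap('side','s11.png');s3,a=snap('scene','c11.png'); pickle.dump((s,c,b,a),open('11.pkl','wb'))
cv2.imwrite('pics/s11z.png',np.hstack([cv2.resize(b['pixels'][120:240,230:350],None,fx=3.3,fy=3.3),cv2.resize(a['pixels'][270:390,300:420],None,fx=3.3,fy=3.3)]))
```

```text
16.7 [0.5947 0.2436 0.3292] yaw 4.83 down [-0.    -0.001 -1.   ] F [-0.56  0.   -0.64] w 0.08693009678908195 j [-0.72  0.35  0.37  1.24 -0.12  1.57 -0.29]
```

View pics/w11.png

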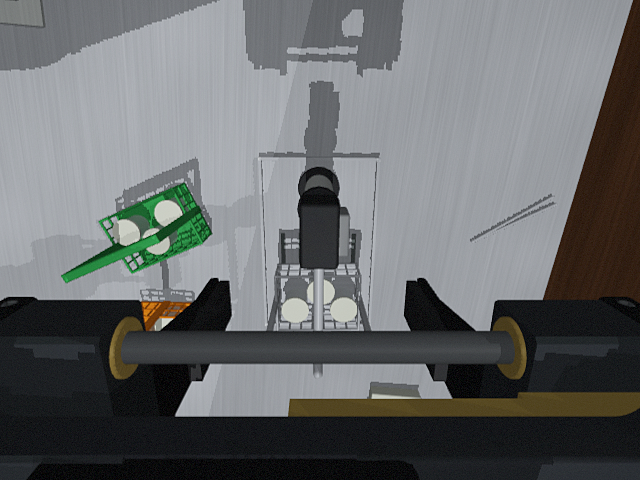

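View pics/s11z.png

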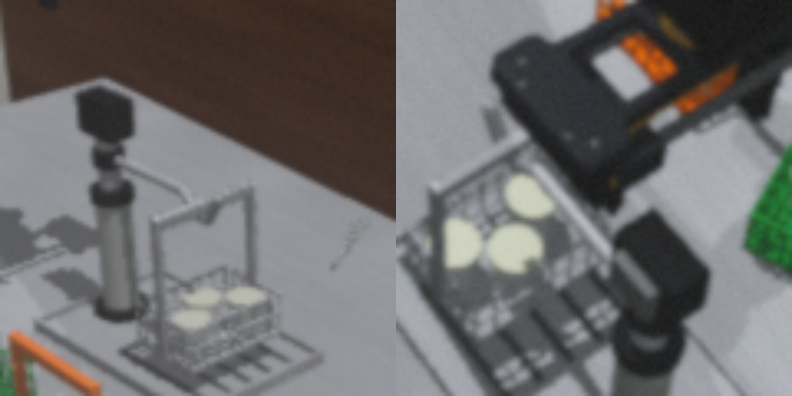

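Run:
```python
from plan import *
import pickle; s,c,b,a=pickle.load(open('11.pkl','rb'))
cv2.imwrite('pics/w11z.png',cv2.resize(c['pixels'][160:290,260:390],None,fx=4,fy=4))
for p in [(301,268),(338,268),(301,208),(339,208),(320,193)]: print(p,wz(c,s,*p,.235))
print('tip',wz(c,s,318.5,372,.180))
```

```text
(301, 268) [0.58371478 0.22030897 0.235     ]
(338, 268) [0.61198919 0.22269151 0.235     ]
(301, 208) [0.58041475 0.26724178 0.235     ]
(339, 208) [0.60796675 0.26956081 0.235     ]
(320, 193) [0.59324417 0.27937812 0.235     ]
tip [0.60889996 0.0841128  0.18      ]
```

View pics/w11z.png

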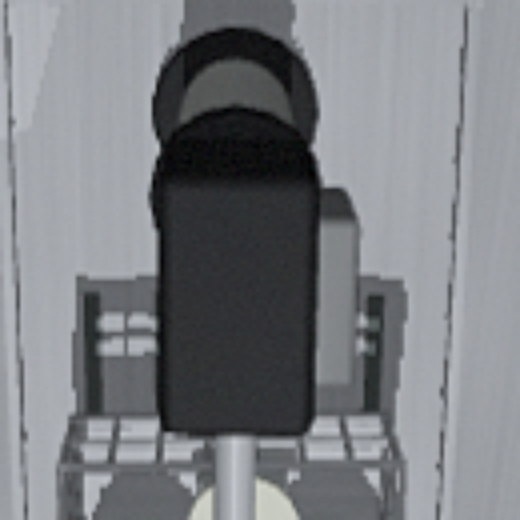

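The block is centred under the tool, with the button on the +x side at zoom (340,290). The basket hangs level. Shifting x by +2 mm and descending 134 mm.

arm_command(targets=[[[0.001,0.015,0,0,0,0],[0.001,0.025,0,0,0,0],[0,0.025,0,0,0,0],[0,0.025,0,0,0,0],[0,0.02,0,0,0,0],[0,0.015,0,0,0,0],[0,0.009,0,0,0,0],[0,0,0,0,0,0],[0,0,0,0,0,0]]])

```text
time: 17.6
ee_pos: [0.5968, 0.2448, 0.196]
eef_rot: [-0.706, -0.031, 0.031, 0.706]
ft_force: [0.1, -0.8, -0.2]
width: 0.087
```

Run:
```python
from plan import *
s,R=st(); s,c=snap('wrist','w12.png'); s2,b=snap('side','s12.png')
```

```text
17.6 [0.5968 0.2448 0.196 ] yaw 5.03 down [ 0.  0. -1.] F [ 0.14 -0.84 -0.18] w 0.08704469426029263 j [-0.72  0.4   0.35  1.46 -0.14  1.31 -0.27]
```

View pics/w12.png

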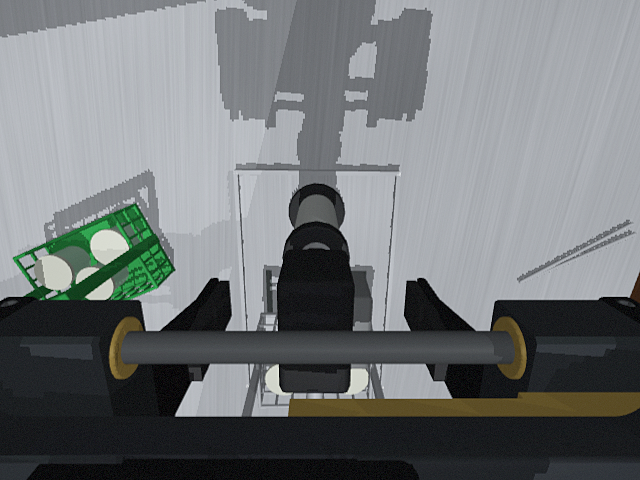

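Block and button sit between the fingers, with 45 N planned for the pinch. Closing and waiting.

arm_command(targets=[[[0,0,0,0,0,0],[0,0,0,0,0,0],[0,0,0,0,0,0],[0,0,0,0,0,0],[0,0,0,0,0,0],[0,0,0,0,0,0],[0,0,0,0,0,0],[0,0,0,0,0,0],[0,0,0,0,0,0],[0,0,0,0,0,0],[0,0,0,0,0,0],[0,0,0,0,0,0]]], hand=0, grip_force=45)

```text
time: 18.7
ee_pos: [0.5958, 0.2448, 0.1956]
eef_rot: [0.706, 0.031, -0.032, -0.706]
ft_force: [-5.0, -0.9, 2.3]
width: 0.0297
```

arm_command(targets=[[[0,0,0,0,0,0],[0,0,0,0,0,0],[0,0,0,0,0,0],[0,0,0,0,0,0]]])

```text
time: 19.03
ee_pos: [0.5958, 0.2449, 0.1956]
eef_rot: [0.706, 0.031, -0.032, -0.706]
ft_force: [-5.3, -0.6, 2.4]
width: 0.0297
```

The width reads 29.7 mm, which is below the 32 mm expected with the button in. I'll lift 8 mm gently and read the force to see whether the mast is unlocked.

arm_command(targets=[[[0,-0.002,0,0,0,0],[0,-0.003,0,0,0,0],[0,-0.003,0,0,0,0],[0,0,0,0,0,0],[0,0,0,0,0,0],[0,0,0,0,0,0]]])

```text
time: 19.53
ee_pos: [0.5958, 0.2448, 0.2032]
eef_rot: [0.707, 0.031, -0.032, -0.706]
ft_force: [-5.5, -1.0, -5.9]
width: 0.0298
```

Run:
```python
from plan import *
s,R=st(); s,c=snap('wrist','w13.png'); s2,b=snap('side','s13.png');s3,a=snap('scene','c13.png')
cv2.imwrite('pics/s13z.png',np.hstack([cv2.resize(b['pixels'][120:240,230:350],None,fx=3.3,fy=3.3),cv2.resize(a['pixels'][270:390,300:420],None,fx=3.3,fy=3.3)]))
```

```text
19.5333 [0.5958 0.2448 0.2032] yaw 5.07 down [-0.002 -0.    -1.   ] F [-5.51 -1.01 -5.93] w 0.029835571834610754 j [-0.72  0.39  0.35  1.45 -0.14  1.32 -0.28]
```

View pics/s13z.png

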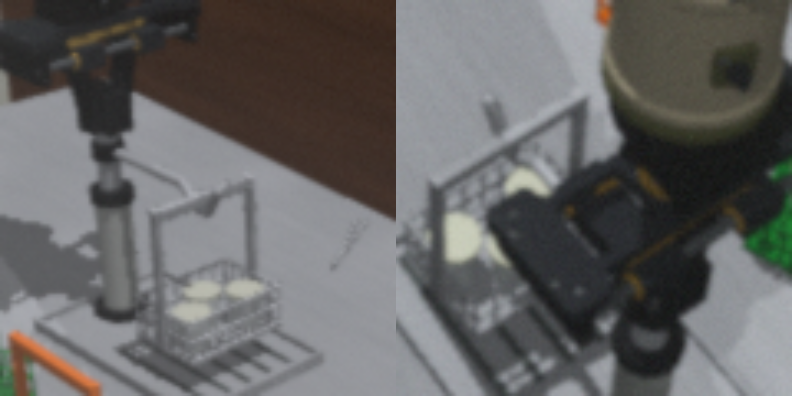

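View pics/w13.png

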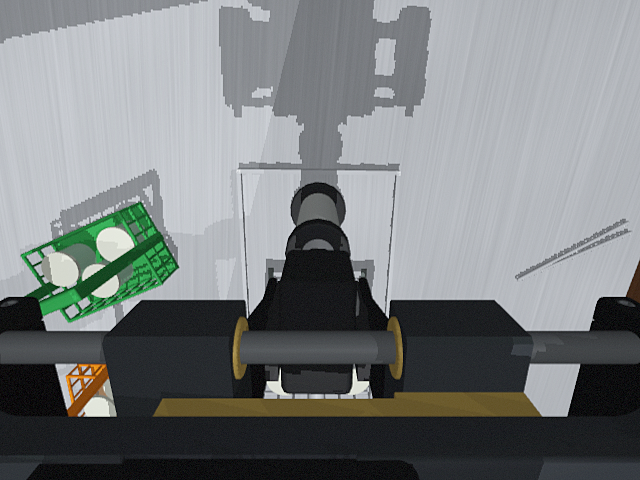

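The force (Fz −5.9 N) is the carried weight rather than a lock, and the mast has risen with the tool, so the button is in. Lifting the rest smoothly, with a 1 mm x trim to ease the side load.

arm_command(targets=[[[-0.001,-0.002,0,0,0,0],[0,-0.004,0,0,0,0],[0,-0.006,0,0,0,0],[0,-0.006,0,0,0,0],[0,-0.006,0,0,0,0],[0,-0.006,0,0,0,0],[0,-0.006,0,0,0,0],[0,-0.006,0,0,0,0],[0,-0.004,0,0,0,0],[0,-0.002,0,0,0,0],[0,0,0,0,0,0],[0,0,0,0,0,0]]])

```text
time: 20.68
ee_pos: [0.5958, 0.2449, 0.2517]
eef_rot: [-0.706, -0.031, 0.031, 0.706]
ft_force: [2.1, 0.8, -6.3]
width: 0.03
```

arm_command(targets=[[[0,-0.003,0,0,0,0],[0,-0.005,0,0,0,0],[0,-0.006,0,0,0,0],[0,-0.006,0,0,0,0],[0,-0.006,0,0,0,0],[0,-0.004,0,0,0,0],[0,-0.003,0,0,0,0],[0,-0.002,0,0,0,0],[0,-0.002,0,0,0,0],[0,0,0,0,0,0],[0,0,0,0,0,0],[0,0,0,0,0,0]]])

```text
time: 21.68
ee_pos: [0.5957, 0.2448, 0.2886]
eef_rot: [-0.706, -0.031, 0.031, 0.706]
ft_force: [4.6, 1.6, -6.9]
width: 0.0299
```

arm_command(targets=[[[0,-0.002,0,0,0,0],[0,-0.002,0,0,0,0],[0,-0.001,0,0,0,0],[0,-0.001,0,0,0,0],[0,-0.001,0,0,0,0],[0,0,0,0,0,0],[0,0,0,0,0,0],[0,0,0,0,0,0]]])

```text
time: 22.35
ee_pos: [0.5957, 0.2448, 0.2956]
eef_rot: [-0.706, -0.031, 0.031, 0.706]
ft_force: [4.4, 2.3, -7.0]
width: 0.03
```

arm_command(targets=[[[0.001,-0.001,0,0,0,0],[0,-0.001,0,0,0,0],[0,0,0,0,0,0],[0,0,0,0,0,0],[0,0,0,0,0,0]]])

```text
time: 22.77
ee_pos: [0.5958, 0.2448, 0.2957]
eef_rot: [0.707, 0.03, -0.032, -0.706]
ft_force: [0.3, 0.9, -25.2]
width: 0.03
```

The hard stop is reached at TCP z = 0.2957, 100 mm above the start, and Fz jumped to −25 N. I'll ease back 1 mm, let everything settle and check.

arm_command(targets=[[[0,0.001,0,0,0,0],[0,0,0,0,0,0],[0,0,0,0,0,0],[0,0,0,0,0,0],[0,0,0,0,0,0],[0,0,0,0,0,0],[0,0,0,0,0,0],[0,0,0,0,0,0],[0,0,0,0,0,0],[0,0,0,0,0,0],[0,0,0,0,0,0],[0,0,0,0,0,0]]])

```text
time: 23.77
ee_pos: [0.5958, 0.2448, 0.2957]
eef_rot: [0.707, 0.03, -0.032, -0.706]
ft_force: [-5.8, -0.1, -23.3]
width: 0.0297
```

Run:
```python
from plan import *
s,R=st(); s,c=snap('wrist','w14.png'); s2,b=snap('side','s14.png');s3,a=snap('scene','c14.png'); s4,b2=snap('side','s15.png'); st()
print(np.abs(b['pixels'][120:240,230:350].astype(int)-b2['pixels'][120:240,230:350]).mean())
cv2.imwrite('pics/s14z.png',np.hstack([cv2.resize(b['pixels'][100:240,230:350],None,fx=3.3,fy=3.3),cv2.resize(a['pixels'][250:390,300:420],None,fx=3.3,fy=3.3)]))
```

```text
23.7667 [0.5958 0.2448 0.2957] yaw 5.08 down [-0.002 -0.001 -1.   ] F [ -5.78  -0.1  -23.29] w 0.02973703188832184 j [-0.72  0.36  0.36  1.3  -0.13  1.51 -0.29]
23.9667 [0.5958 0.2448 0.2957] yaw 5.08 down [-0.002 -0.001 -1.   ] F [ -5.85  -0.64 -23.21] w 0.029833399346440484 j [-0.72  0.36  0.36  1.3  -0.13  1.51 -0.29]
1.0976157407407408
```

View pics/s14z.png

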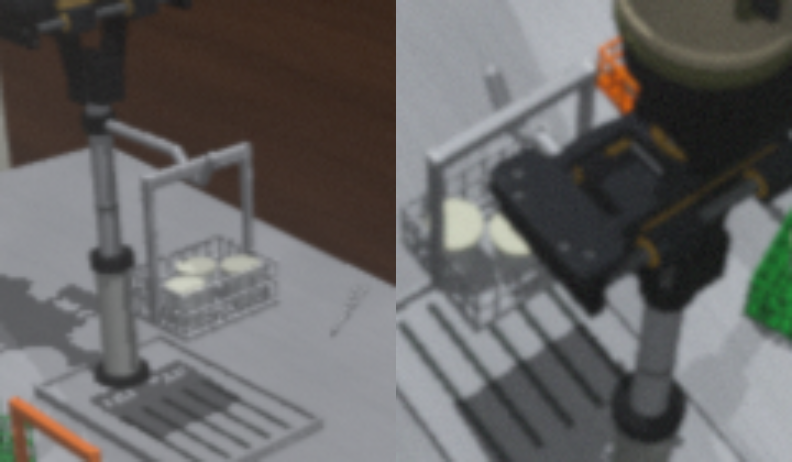

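View pics/w14.png

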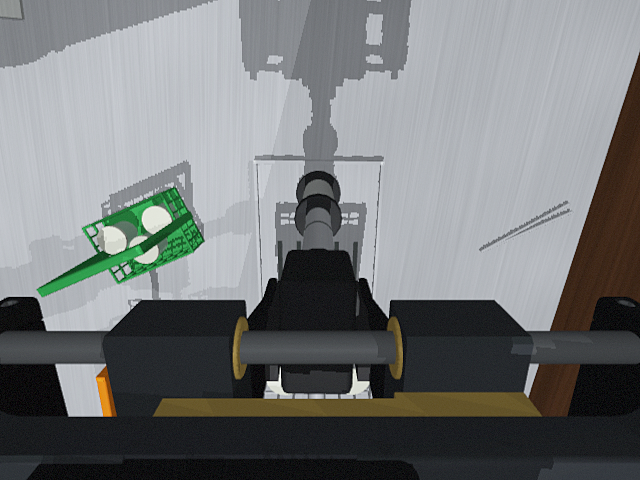

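The side view shows the mast extended, with both stop marks exposed, and the basket level and still. The block sits in the fingers exactly as it did at the first pinch, so there was no slip. Handing in.

Run:
```python
from plan import *
print(r.close_job()); st()
```

```text
the job is handed in; nothing more can be done
None
the job is handed in; nothing more can be done
```

The basket is hanging on the hook, released and level. The gripper is holding the black grip with the mast at its second stop. I handed the job in at about 24 s, and the hand-in gave no verdict.

- **Mast:** the tool rose 100 mm from where it first pinched the grip and then met a hard end. The pull jumped from 7 N to 25 N and was 23 N when I handed in. The block sat in the fingers exactly as it did at the first pinch, so it did not slip.
- **Basket:** the last pictures show it upright in the seat, and two side views 0.1–0.15 s apart were nearly identical. The fingers were nowhere near it, and nothing around it appears to have been touched.

**Failed or disagreed:**
- **First grasp:** I lifted before the fingers had closed, so it came up empty. The basket did not move, and the second grasp held.
- **Button:** the pinch width reads 29.8 mm, against the nominal 32 mm with the button in. Nothing reads the button directly; I take it as pressed because the mast came up past the first stop carrying only its own weight.
- **Fixed cameras:** on single-height estimates the scene and side views disagreed by up to about 14 mm, so I placed things from the wrist camera instead.

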